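# Find the loose swing bolt and hold its clamp cap open

### The job

One of the three swing bolts on the tube clamps was never tightened. Tap the studs from the hinge side to find the one that gives and let it drop out of its slot, then lift that clamp's hinged cap by its nose to about 60 degrees and finish while still holding it open, so that the seat can be inspected. Leave the tools and parts lying round the clamps where they are.

Things in the scene. Friction and masses are not known exactly. Their poses are not given: they have to be found in the camera images.
- fixture: slotted aluminium plate fixed to the bench, 106 (x) x 270 (y) x 20 mm; origin: centre of its underside; x axis to the clamps' hinge side, y along the row. A fixed steel tube, 22 mm thick, 320 long, runs along y with its axis 50 mm above the bench. Three clamps that look alike hold it, about 80 mm apart; which stands where changes, and looks do not tell which is loose
- clamp_a: clamp a: saddle clamp on the plate; origin: middle of its foot, 20 mm above the bench; axes as the plate's. In this frame the cap's hinge pin runs along y through x = +27, z = +32 mm; the cap arches over the tube up to z = 49 mm and is 26 mm wide (y)
- nose_a (a point): clamp a: centre of the cap's nose, a forked steel lug on the side opposite the hinge, 30 mm wide (y), 24 long (x), 12 thick; shut, it lies 56 mm above the bench, 59 mm to the -x side of the hinge pin and 4 mm above it. Its two sides (y) are clear for fingers down to 42 mm above the bench. Turns with the cap
- stud_a (a point): clamp a: top end of the swing bolt, a threaded stud 8 mm thick standing in the nose's slot, 97 mm above the bench; its hex nut (21 mm across, top 77 mm above the bench) and washer hold the nose down. On the stud's hinge side the air is free above the cap's arch (69 mm above the bench). Moves with the bolt
- bolt_a (a joint): clamp a: swing of the bolt about a pin 63 mm below the stud's end: 0 upright in the slot, grows as the stud goes to the -x side (away from the hinge), 1.57 rad lying level. A loose bolt gives to under 1 N at the stud and, past about 0.4 rad, falls by itself to 1.57; a tight one does not move at all
- cap_a (a joint): clamp a: opening of the hinged cap, 0 shut, grows as the nose rises towards the hinge side, stop at 1.25 rad; weighs about 0.16 kg, always falls shut when let go. Cannot open while its bolt stands upright; a tight clamp's cap does not move at all
- clamp_b: clamp b: saddle clamp on the plate; origin: middle of its foot, 20 mm above the bench; axes as the plate's. In this frame the cap's hinge pin runs along y through x = +27, z = +32 mm; the cap arches over the tube up to z = 49 mm and is 26 mm wide (y)
- nose_b (a point): clamp b: centre of the cap's nose, a forked steel lug on the side opposite the hinge, 30 mm wide (y), 24 long (x), 12 thick; shut, it lies 56 mm above the bench, 59 mm to the -x side of the hinge pin and 4 mm above it. Its two sides (y) are clear for fingers down to 42 mm above the bench. Turns with the cap
- stud_b (a point): clamp b: top end of the swing bolt, a threaded stud 8 mm thick standing in the nose's slot, 97 mm above the bench; its hex nut (21 mm across, top 77 mm above the bench) and washer hold the nose down. On the stud's hinge side the air is free above the cap's arch (69 mm above the bench). Moves with the bolt
- bolt_b (a joint): clamp b: swing of the bolt about a pin 63 mm below the stud's end: 0 upright in the slot, grows as the stud goes to the -x side (away from the hinge), 1.57 rad lying level. A loose bolt gives to under 1 N at the stud and, past about 0.4 rad, falls by itself to 1.57; a tight one does not move at all
- cap_b (a joint): clamp b: opening of the hinged cap, 0 shut, grows as the nose rises towards the hinge side, stop at 1.25 rad; weighs about 0.16 kg, always falls shut when let go. Cannot open while its bolt stands upright; a tight clamp's cap does not move at all
- clamp_c: clamp c: saddle clamp on the plate; origin: middle of its foot, 20 mm above the bench; axes as the plate's. In this frame the cap's hinge pin runs along y through x = +27, z = +32 mm; the cap arches over the tube up to z = 49 mm and is 26 mm wide (y)
- nose_c (a point): clamp c: centre of the cap's nose, a forked steel lug on the side opposite the hinge, 30 mm wide (y), 24 long (x), 12 thick; shut, it lies 56 mm above the bench, 59 mm to the -x side of the hinge pin and 4 mm above it. Its two sides (y) are clear for fingers down to 42 mm above the bench. Turns with the cap
- stud_c (a point): clamp c: top end of the swing bolt, a threaded stud 8 mm thick standing in the nose's slot, 97 mm above the bench; its hex nut (21 mm across, top 77 mm above the bench) and washer hold the nose down. On the stud's hinge side the air is free above the cap's arch (69 mm above the bench). Moves with the bolt
- bolt_c (a joint): clamp c: swing of the bolt about a pin 63 mm below the stud's end: 0 upright in the slot, grows as the stud goes to the -x side (away from the hinge), 1.57 rad lying level. A loose bolt gives to under 1 N at the stud and, past about 0.4 rad, falls by itself to 1.57; a tight one does not move at all
- cap_c (a joint): clamp c: opening of the hinged cap, 0 shut, grows as the nose rises towards the hinge side, stop at 1.25 rad; weighs about 0.16 kg, always falls shut when let go. Cannot open while its bolt stands upright; a tight clamp's cap does not move at all
- brass_drift: brass-coloured rod, 13 x 130 mm, lies loose by the clamps, a bystander to leave alone; origin at the centre of its underside
- bush0: turned brass-coloured bush, 30 mm across, 22 high, lies loose by the clamps, a bystander to leave alone; origin at the centre of its underside
- bush1: turned steel bush, 24 mm across, 30 high, lies loose by the clamps, a bystander to leave alone; origin at the centre of its underside
- sand_block: black rubber block, 42 x 70 x 30 mm, lies loose by the clamps, a bystander to leave alone; origin at the centre of its underside
- black_cap: black ribbed cap, 42 mm across, 16 high, lies loose by the clamps, a bystander to leave alone; origin at the centre of its underside

How it is judged (in metres and radians):
On the way:
1. the loose bolt is found and lies swung out of its slot, its cap still shut (((value of joint bolt_a above 1.2 rad and value of joint cap_a below 0.15 rad) or (value of joint bolt_b above 1.2 rad and value of joint cap_b below 0.15 rad) or (value of joint bolt_c above 1.2 rad and value of joint cap_c below 0.15 rad))), for 0.2 s.
At the end, for the whole second after the job is handed in: The loose bolt lies down (over 1.2 rad), and the fingers (touching that clamp with over 0.4 N) hold its cap still at more than 0.85 rad (about 49 degrees) open; it would fall shut by itself. The tight bolts and caps cannot be turned by hand (((value of joint bolt_a above 1.2 rad and value of joint cap_a above 0.85 rad and velocity of joint cap_a between -0.15 and 0.15 rad/s and contact force between the fingers and clamp_a above 0.4 N) or (value of joint bolt_b above 1.2 rad and value of joint cap_b above 0.85 rad and velocity of joint cap_b between -0.15 and 0.15 rad/s and contact force between the fingers and clamp_b above 0.4 N) or (value of joint bolt_c above 1.2 rad and value of joint cap_c above 0.85 rad and velocity of joint cap_c between -0.15 and 0.15 rad/s and contact force between the fingers and clamp_c above 0.4 N))); the arm keeps its last pose, push and grip.
It fails at once if a tool or part lying round the clamps is shifted by more than 30 mm (distance of any of black_cap, bush0, bush1, brass_drift, sand_block from where it was at the start of the episode above 0.03 m).
It also fails if it takes over 48 s, if anything falls off the work surface, if the arm or the gripper's body presses on something with over 40 N, if the wrist force passes 120 N, or if a joint passes its speed limit or range.

### The arm

A 6-joint arm with a two-finger parallel gripper is mounted at the origin on the work surface; the furniture and walls round the work are solid. World frame = base frame: x ahead of the robot, y to its left, z up, the work surface at z = 0. Lengths are in mm, angles in rad, forces in N, time in s.
With the tool pointing down it reaches from about 300 to 775 mm from the base axis. Payload 14.6 kg.
Tool frame: the origin (TCP) lies on the mounting face of the last link; the fingertips stand 199 mm ahead of it and the grasp point (between the pads) lies 180 mm ahead of it; z points along the fingers, y is the line along which they close (so a half turn about z gives the same grasp; the last joint's range is limited). The gripper opens to 94 mm and grips with 3 to 60 N. Pads are 16 mm wide; open, the fingers measure 119 mm over their backs; the gripper's body (75 mm by 177 mm) begins 78 mm behind the grasp point.
Start: joints at [-1.257, 0.3, 1.521, -0, 1.321, -0.067], TCP at [204.408, -510.596, 404.646] pointing down, gripper open.
Joint ranges: [-3.03, 3.03], [-0.79, 2.21], [0.23, 2.52], [-1.04, 4.18], [0, 3.07], [-2.55, 2.55]. Speed limits (rad/s): [2.22, 2.22, 2.57, 3.14, 3.14, 3.14].

### API

Orientations are given as [roll, pitch, yaw] about the fixed x, y, z axes, in that order (R = Rz(yaw) Ry(pitch) Rx(roll)).
In Python, from cell import manip gives the robot as it stands. The module is installed in compiled form; this text tells all that it offers.
- The arm moves only by the shell command python3 -m creep 'ROWS' [FORCE]. ROWS is a JSON object of lists of equal length, an entry for each row: "slide": the shift along the world's x, y, z in cm, a list of three; "turn": the turn about the world's z in rad; "claw": the opening, from 0 (shut) to 1 (fully open). A call has 1 to 8 rows; each row shifts and turns the commanded pose from where the row before left it; what a row does not reach is not made up. A row lasts 1/8 s, in which the tool goes at most 62.5 mm and 10.7 degrees, less where a joint would pass 70% of its speed; a pose out of reach is approached as far as the arm can. A call with a gripper value outside its range is refused whole. The fingers move at their own pace and stop on an object; FORCE is the grip in N (left out, the last holds). Time passes only in rows, so rows that do not move let the fingers close. It gives the time, the measured TCP pose, the force, the opening and the grip force at its end, in the units of the state.
- manip.read_state(): the state, without advancing time (a new reading comes with each control period).
- manip.camera(name): name is "scene" or "top" or "wrist"; returns (picture, depth): 420x560x3 uint8, red, green, blue; 420x560 float32, mm along the optical axis (not along the pixel's ray), 0 where there is no reading.
- manip.calibration(name): a dict with "intrinsics" (3x3 intrinsics, pixels), "k1" (the pictures are not rectified: a ray, as slopes to the right and down, at radius r is drawn at 1 + k1 r^2 times it, then the intrinsics apply), "pose" (4x4, takes a point from camera to world coordinates). Camera axes: x right, y up, looking along -z (the intrinsics and any distortion apply to the point x, -y, -z); pixel columns grow to the right and rows downward; lengths in mm; the calibration is good to about 2 mm. A picture is of the moment at which its call begins: read the wrist's pose just before it. calibration takes no time and is no camera call; for the wrist camera it gives the pose at the moment of the call.
- manip.sign_off(): hands the job in; it is judged then, once.
Trained networks look in the newest picture that a camera, given by its name, has taken for a name from the list of things; names that differ only in an ending like _2 or _b are one class to them, and where a whole thing is asked for, a point or a joint stands for the part that bears it (a point fixed in the world has none). Each returns a list of dicts, best first, with "score" (0 to 1); they miss things now and then, are a little off and sometimes report something else, mostly with a low value. They report only what shows in the picture. A call takes as long as a camera call.
- manip.cut_out(query, camera): "mask" (420x560 bool, what is visible of it) and "position" ([column, row] in pixels, amid what is visible of it).
The state is a dict: "clock": time; "joints": joint angles; "qd": joint speeds; "effort": joint torques, N m; "eef_pos": TCP position; "eef_rot": TCP orientation; "wrist_force": force on the tool from outside, world axes, zero at the start; "moment": the same for the moment, N m; "finger_gap": finger opening in mm; "finger_force": force on a finger pad.
Only numpy, scipy, OpenCV 4.12 (cv2) and the standard library are available. Lean on these libraries where they do the work, as an engineer would, in place of code of your own. Each camera call takes 0.05 s, during which the arm holds its last target. There are 200 camera calls.

## Working session

There is one attempt and no reset: what is moved stays moved. The work goes in short steps, Python scripts to look and compute and a shell command to move; the robot and the scene stay as the last step left them, time stands still between calls to the robot, and variables do not carry over. Pictures are saved under pics/ and viewed, at most 10 in all, crops included, and the job is handed in when it is done.

```bash
mkdir -p pics; cat > h.py <<'E'
import numpy as np, cv2
from cell import manip
def world(cam,pix,depth,cal=None):
    c=cal or manip.calibration(cam);K=np.array(c["intrinsics"],float);k=c["k1"]
    pix=np.atleast_2d(np.array(pix,float))
    p=cv2.undistortPoints(pix[:,None,:],K,np.array([k,0,0,0.]))[:,0]
    d=np.atleast_1d(depth)
    P=np.c_[p[:,0]*d,-p[:,1]*d,-d,np.ones(len(d))]
    return (np.array(c["pose"])@P.T).T[:,:3]
def cloud(cam,mask,depth):
    r,c=np.nonzero(mask&(depth>0)); return world(cam,np.c_[c,r],depth[r,c])
E
python3 - <<'E'
from h import *
for n in ("scene","top"):
    im,d=manip.camera(n);cv2.imwrite(f"pics/{n}.png",im[:,:,::-1])
    for q in ("fixture","stud_a","nose_a","clamp_a"):
        for r in manip.cut_out(q,n)[:5]:
            P=cloud(n,r["mask"],d)
            if len(P): print(n,q,round(r["score"],2),np.round(r["position"]),np.round(np.median(P,0)),"max z",P[P[:,2].argmax()].round())
s=manip.read_state();print(s)
E
```

```text
scene fixture 0.58 [316. 249.] [ 392. -287.   19.] max z [ 177. -467.  205.]
scene stud_a 0.71 [318. 236.] [ 362. -299.   74.] max z [ 365. -300.   99.]
scene stud_a 0.56 [299. 211.] [ 399. -233.   75.] max z [ 402. -232.   99.]
scene stud_a 0.46 [289. 192.] [ 440. -162.   75.] max z [ 442. -161.   98.]
scene stud_a 0.29 [278. 194.] [493. -79.  16.] max z [507. -89.  20.]
scene nose_a 0.81 [300. 196.] [ 463. -176.   62.] max z [ 474. -180.   70.]
scene nose_a 0.81 [328. 235.] [ 382. -312.   63.] max z [ 398. -311.   71.]
scene nose_a 0.58 [318. 213.] [ 419. -249.   62.] max z [ 143. -448.  307.]
scene clamp_a 0.96 [296. 200.] [ 449. -172.   59.] max z [ 140. -443.  328.]
scene clamp_a 0.92 [313. 220.] [ 407. -245.   58.] max z [ 148. -457.  308.]
scene clamp_a 0.55 [326. 241.] [ 371. -309.   56.] max z [ 193. -463.  236.]
scene clamp_a 0.3 [287. 192.] [ 440. -161.   72.] max z [ 445. -158.   98.]
top fixture 0.88 [306. 201.] [ 432. -255.   19.] max z [ 459. -152.  206.]
top stud_a 0.6 [257. 185.] [ 441. -164.   76.] max z [ 447. -164.   99.]
top nose_a 0.8 [337. 212.] [ 392. -315.   
[... 409 characters left out ...]
ck': 0.5, 'joints': array([-1.25658927e+00,  2.99947368e-01,  1.52104099e+00,  1.40631695e-05,
        1.32066196e+00, -6.65886394e-02]), 'qd': array([ 1.01076904e-03, -2.09776170e-03, -6.13783323e-06, -6.38821169e-04,
       -9.99268944e-04, -1.45269233e-03]), 'effort': array([-1.38181829e-03, -5.31351614e+01, -3.52736092e+01,  7.07866810e-02,
        2.15085119e-02, -2.82363607e-05]), 'eef_pos': array([ 204.41474685, -510.59578789,  404.60223096]), 'eef_rot': array([-3.14153602e+00, -1.74319972e-05,  3.80792217e-01]), 'wrist_force': array([-0.71449895, -0.64538015, -0.26897819]), 'moment': array([-0.09143173,  0.01984273, -0.02716627]), 'finger_force': 0.0, 'finger_gap': 93.98132307329844}
```

View pics/top.png

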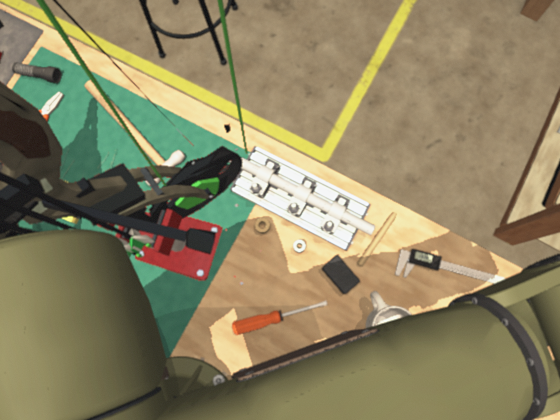

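View pics/scene.png

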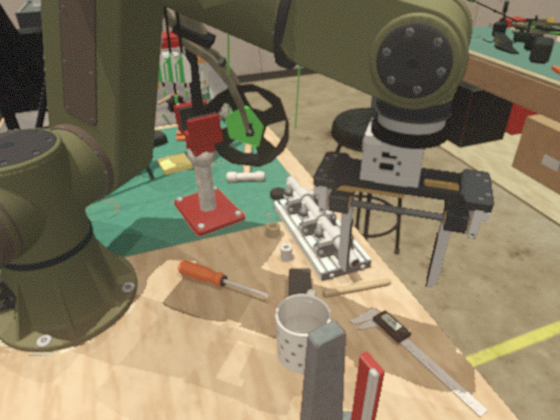

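The top view shows the plate at about (305,200), with the studs at (257,187), (293,208) and (329,227). The hinge side is towards the bench edge. The scene view shows a vise and a handwheel near the far clamp, at (205,180) and (245,125), so I'll check how much room they leave.

```bash
python3 - <<'E'
from h import *
for n in ("scene","top"):
    im,d=manip.camera(n)
    for q in ("bush0","bush1","brass_drift","sand_block","black_cap"):
        for r in manip.cut_out(q,n)[:1]:
            P=cloud(n,r["mask"],d); print(n,q,round(r["score"],2),np.median(P,0).round())
    if n=="scene":
        pts=[(245,128),(280,120),(260,90),(240,85),(212,110),(250,165),(205,135),(205,180),(190,115),(180,40)]
    else: pts=[(215,175),(205,190),(230,160),(237,170),(200,240),(172,158),(110,105),(240,130),(190,180),(30,130)]
    for p,w in zip(pts,world(n,pts,[d[y,x] for x,y in pts])): print(n,p,w.round())
    m=np.ones(d.shape,bool);P=cloud(n,m,d)
    k=(P[:,2]>110)&(P[:,2]<600)&(P[:,0]>320)&(P[:,0]<650)&(P[:,1]>-420)&(P[:,1]<60)
    Q=P[k];b=np.round(Q/40)*40;u,c=np.unique(b,axis=0,return_counts=True)
    print(n,len(Q));[print(a,e) for a,e in zip(u.astype(int).tolist(),c) if e>8]
E
```

```text
scene bush0 0.77 [ 375. -172.   17.]
scene bush1 0.77 [ 375. -172.   17.]
scene brass_drift 0.73 [ 399. -234.   76.]
scene sand_block 0.65 [ 277. -321.   30.]
scene black_cap 0.64 [493. -80.  15.]
scene (245, 128) [389. -92. 222.]
scene (280, 120) [ 450. -131.  229.]
scene (260, 90) [ 421. -107.  294.]
scene (240, 85) [410. -65. 298.]
scene (212, 110) [366. -25. 251.]
scene (250, 165) [407. -81. 128.]
scene (205, 135) [332. -35. 211.]
scene (205, 180) [340.  -6.  94.]
scene (190, 115) [345.  21. 236.]
scene (180, 40) [308. -29. 397.]
scene 8616
[320, -40, 200] 144
[320, -40, 240] 153
[320, -40, 360] 27
[320, -40, 400] 43
[320, 0, 120] 106
[320, 0, 160] 256
[320, 0, 200] 14
[320, 0, 240] 10
[320, 0, 360] 21
[320, 0, 400] 224
[320, 0, 440] 25
[320, 40, 160] 20
[320, 40, 200] 106
[320, 40, 240] 209
[320, 40, 400] 19
[320, 40, 440] 40
[360, -80, 280] 42
[360, -80, 320] 140
[360, -40, 160] 226
[360, -40, 200] 228
[360, -40, 240] 337
[360, -40, 280] 166
[360, -40, 320] 44
[360, -40, 360] 300
[360, -40, 400] 292
[360, 0, 120] 82
[360, 0, 160] 96
[360, 0, 240] 187
[360, 0, 280] 227
[360, 0, 
[... 2421 characters left out ...]
40] 22
[400, -40, 280] 81
[400, -40, 320] 233
[400, -40, 360] 320
[400, -40, 400] 148
[400, 0, 400] 178
[440, -160, 160] 24
[440, -160, 200] 46
[440, -160, 240] 48
[440, -160, 360] 25
[440, -120, 120] 15
[440, -120, 160] 306
[440, -120, 200] 84
[440, -120, 240] 197
[440, -120, 280] 392
[440, -80, 240] 79
[440, -80, 280] 165
[440, -80, 440] 11
[440, -80, 480] 17
[440, -80, 520] 23
[440, -80, 560] 38
[440, -80, 600] 26
[440, -40, 280] 21
[440, -40, 320] 11
[480, -160, 200] 17
[480, -160, 240] 39
[480, -160, 280] 32
[480, -160, 320] 36
[480, -160, 360] 72
[480, -160, 400] 53
[480, -160, 440] 66
[480, -160, 480] 83
[480, -160, 520] 107
[480, -160, 560] 139
[480, -160, 600] 20
[480, -120, 200] 21
```

The wheel overhangs the third clamp, so I'll tap the nearest stud first, then the middle one. The fingers will be shut and the body turned across the row.

```bash
python3 -m creep '{"slide":[[3,3.3,0],[3,3.3,0],[3,3.3,0],[3,3.3,0],[3,3.3,0],[3.2,3.4,0],[0,0,-4],[0,0,0]],"turn":[0.112,0.112,0.112,0.112,0.112,0.11,0,0],"claw":[0,0,0,0,0,0,0,0]}' 10; python3 - <<'E'
from h import *
im,d=manip.camera("wrist");cv2.imwrite("pics/w1.png",im[:,:,::-1])
for r in manip.cut_out("stud_a","wrist")[:5]:
    P=cloud("wrist",r["mask"],d); print(round(r["score"],2),np.round(r["position"]),P[P[:,2]>92].mean(0).round() if (P[:,2]>92).any() else P.mean(0).round())
E
```

```text
clock: 2.1
eef_pos: [386.4, -311.1, 362.8]
eef_rot: [-3.137, -0.001, 1.051]
wrist_force: [1.1, -0.1, 0.0]
finger_gap: 17.2
finger_force: 0.0
0.84 [258. 110.] [ 404. -233.  100.]
0.77 [263. 207.] [ 368. -297.   99.]
0.45 [258.   4.] [ 441. -168.   70.]
```

View pics/w1.png

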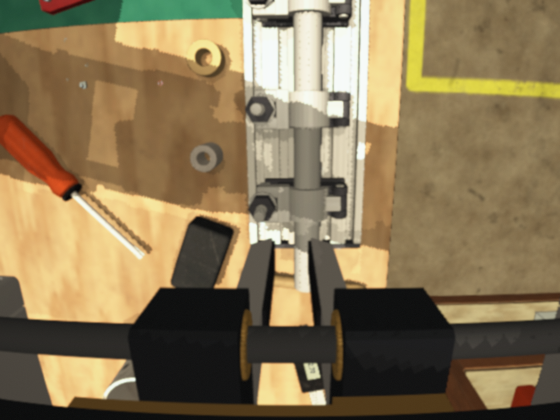

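The wrist view shows the near stud at (263,207), the middle one at (258,110) and the shut fingers on the hinge side. The positions agree, so I'll go down and tap gently.

```bash
python3 -m creep '{"slide":[[0,0,-4],[0,0,-4],[0,0,0],[-0.43,0.25,0],[-0.26,0.15,0],[-0.26,0.15,0],[0,0,0]],"turn":[0,0,0,0,0,0,0],"claw":[0,0,0,0,0,0,0]}'; python3 -m creep '{"slide":[[-0.17,0.1,0],[0,0,0]],"turn":[0,0],"claw":[0,0]}'
```

```text
clock: 3.08
eef_pos: [376.8, -306.1, 285.2]
eef_rot: [3.141, 0.0, 1.051]
wrist_force: [-0.6, -0.5, -0.8]
finger_gap: 0.7
finger_force: 0.0
clock: 3.32
eef_pos: [375.2, -305.1, 284.7]
eef_rot: [-3.141, -0.0, 1.051]
wrist_force: [0.3, -0.2, 0.4]
finger_gap: 0.6
finger_force: 0.0
```

```bash
python3 -m creep '{"slide":[[-0.26,0.15,0],[0,0,0]],"turn":[0,0],"claw":[0,0]}';python3 -m creep '{"slide":[[-0.26,0.15,0],[0,0,0]],"turn":[0,0],"claw":[0,0]}'
```

```text
clock: 3.58
eef_pos: [372.5, -303.5, 284.6]
eef_rot: [-3.141, -0.0, 1.051]
wrist_force: [-0.3, -0.1, 0.5]
finger_gap: 0.4
finger_force: 0.0
clock: 3.82
eef_pos: [369.9, -302.0, 284.7]
eef_rot: [-3.142, -0.0, 1.051]
wrist_force: [-0.5, -0.7, -0.4]
finger_gap: 0.8
finger_force: 0.0
```

```bash
python3 - <<'E'
from h import *
im,d=manip.camera("wrist");cv2.imwrite("pics/w2.png",im[:,:,::-1])
print(manip.read_state()["wrist_force"])
E
```

```text
[1.23691258 0.54234688 0.09667414]
```

View pics/w2.png

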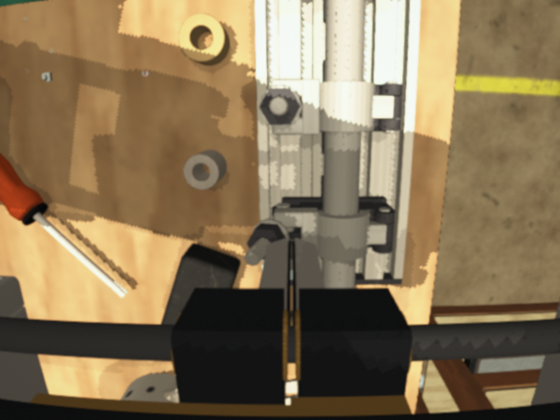

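The near nut at (268,235) has shifted left compared with the middle one at (278,105), and there is no force. The near bolt is giving, so I'll push it past 0.4 rad.

```bash
python3 -m creep '{"slide":[[-0.43,0.25,0],[-0.43,0.25,0],[-0.43,0.25,0],[-0.43,0.25,0],[-0.43,0.25,0],[-0.43,0.25,0],[0,0,0],[0,0,0]],"turn":[0,0,0,0,0,0,0,0],"claw":[0,0,0,0,0,0,0,0]}'; python3 -m creep '{"slide":[[0,0,4],[0,0,4],[0,0,0]],"turn":[0,0,0],"claw":[0,0,0]}'; python3 - <<'E'
from h import *
im,d=manip.camera("wrist");cv2.imwrite("pics/w3.png",im[:,:,::-1])
for q in ("stud_a","nose_a","clamp_a"):
  for r in manip.cut_out(q,"wrist")[:3]:
    P=cloud("wrist",r["mask"],d); print(q,round(r["score"],2),np.round(r["position"]),P.mean(0).round(),P[:,2].max().round())
E
```

```text
clock: 4.88
eef_pos: [344.3, -287.1, 284.7]
eef_rot: [3.141, 0.0, 1.051]
wrist_force: [0.5, -0.4, 0.1]
finger_gap: 0.6
finger_force: 0.0
clock: 5.25
eef_pos: [344.5, -287.3, 367.1]
eef_rot: [3.137, 0.001, 1.051]
wrist_force: [0.3, 0.2, -1.1]
finger_gap: 0.4
finger_force: 0.0
stud_a 0.77 [318.   4.] [ 438. -164.   63.] 75.0
stud_a 0.72 [322. 106.] [ 401. -229.   76.] 96.0
stud_a 0.55 [278. 195.] [ 339. -279.   33.] 59.0
nose_a 0.98 [356.   6.] [ 462. -179.   59.] 67.0
nose_a 0.79 [351. 202.] [ 390. -307.   59.] 66.0
nose_a 0.65 [281. 195.] [ 339. -278.   36.] 57.0
clamp_a 0.92 [342. 194.] [ 380. -301.   49.] 66.0
clamp_a 0.72 [352. 109.] [ 425. -242.   59.] 96.0
clamp_a 0.61 [350.  11.] [ 462. -180.   49.] 74.0
```

View pics/w3.png

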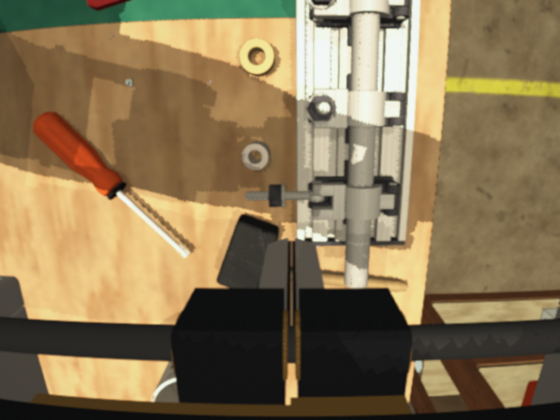

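The bolt now lies level at (270,195), with the cap still shut and the nose at about (322,200). Next I'll turn the gripper by -1.57, centre over the nose and open.

```bash
python3 -m creep '{"slide":[[0.5,-0.3,0],[0.5,-0.3,0],[0.5,-0.3,0],[0.55,-0.27,0],[0,0,0],[0,0,0],[0,0,0],[0,0,0]],"turn":[-0.18,-0.18,-0.18,-0.18,-0.18,-0.18,-0.18,-0.18],"claw":[0.6,0.6,0.6,0.6,0.6,0.6,0.6,0.6]}' ; python3 -m creep '{"slide":[[0,0,0],[0,0,0]],"turn":[-0.13,0],"claw":[0.6,0.6]}'; python3 - <<'E'
from h import *
im,d=manip.camera("wrist");cv2.imwrite("pics/w4.png",im[:,:,::-1])
for q in ("nose_a","clamp_a"):
  for r in manip.cut_out(q,"wrist")[:3]:
    P=cloud("wrist",r["mask"],d); print(q,round(r["score"],2),np.round(r["position"]),P.mean(0).round(),P[:,2].max().round())
r,c=np.mgrid[0:420,0:560];P=cloud("wrist",np.ones(d.shape,bool),d)
a=.52;x=np.array([np.cos(a),-np.sin(a)]);y=np.array([np.sin(a),np.cos(a)]);s=np.array([365,-299])
u=(P[:,:2]-s)@x;v=(P[:,:2]-s)@y
for lo,hi in((-14,14),(20,45)):
  k=(u>lo)&(u<hi)&(abs(v)<30)&(P[:,2]>54)&(P[:,2]<75);print(lo,k.sum(),np.percentile(u[k],[2,98]) if k.any() else 0,np.percentile(v[k],[2,98]) if k.any() else 0, np.median(P[k,2]))
E
```

```text
clock: 6.45
eef_pos: [364.7, -298.8, 363.4]
eef_rot: [-3.141, 0.002, -0.395]
wrist_force: [0.2, -0.2, -0.3]
finger_gap: 56.3
finger_force: 0.0
clock: 6.7
eef_pos: [364.7, -298.8, 363.7]
eef_rot: [-3.141, 0.002, -0.518]
wrist_force: [0.3, 0.0, 0.3]
finger_gap: 56.2
finger_force: 0.0
nose_a 0.87 [ 95. 164.] [ 472. -177.   63.] 71.0
nose_a 0.8 [195. 166.] [ 432. -248.   63.] 71.0
nose_a 0.65 [287. 165.] [ 393. -312.   63.] 71.0
clamp_a 0.95 [289. 172.] [ 385. -307.   53.] 71.0
clamp_a 0.9 [197. 167.] [ 430. -249.   60.] 99.0
clamp_a 0.74 [100. 173.] [ 468. -178.   58.] 99.0
-14 587 [-4.41908333 13.79272518] [-11.80523496  17.97434156] 62.13493366114028
20 2030 [20.92408492 44.44603126] [-28.61610794  28.82853914] 61.997905381376825
```

View pics/w4.png

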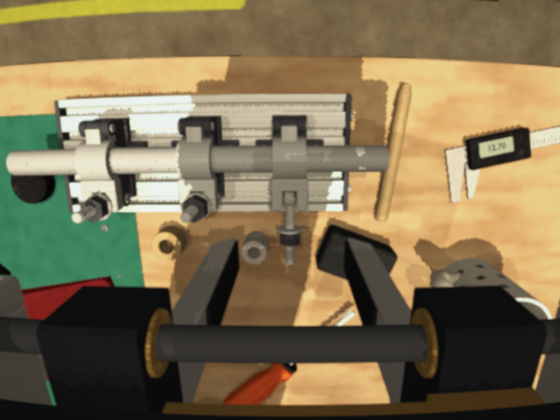

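The jaws straddle the nose at (290,197), and the bolt lies below it at (290,235). The depth puts the nose centre about 5 mm towards the hinge and 2 mm along the row, so I'll correct for that, go down and grip.

```bash
python3 -m creep '{"slide":[[0.5,-0.1,-3],[0,0,-4],[0,0,-3],[0,0,-1.9],[0,0,0],[0,0,0]],"turn":[0,0,0,0,0,0],"claw":[0.6,0.6,0.6,0.6,0.6,0.6]}' ; python3 -m creep '{"slide":[[0,0,0],[0,0,0],[0,0,0],[0,0,0],[0,0,0],[0,0,0]],"turn":[0,0,0,0,0,0],"claw":[0.1,0.1,0.1,0.1,0.1,0.1]}' 12
```

```text
clock: 7.6
eef_pos: [369.9, -300.0, 246.4]
eef_rot: [3.141, -0.001, -0.518]
wrist_force: [0.7, -0.6, 0.4]
finger_gap: 56.5
finger_force: 0.0
clock: 8.35
eef_pos: [369.8, -299.8, 245.8]
eef_rot: [-3.142, -0.0, -0.519]
wrist_force: [1.1, 2.1, 4.8]
finger_gap: 29.8
finger_force: 12.0
```

```bash
python3 -m creep '{"slide":[[0.06,-0.03,0.44],[0.06,-0.03,0.44],[0.11,-0.06,0.42],[0.11,-0.06,0.42],[0.16,-0.1,0.4],[0.16,-0.1,0.4],[0,0,0]],"turn":[0,0,0,0,0,0,0],"claw":[0.1,0.1,0.1,0.1,0.1,0.1,0.1]}'; python3 - <<'E'
from h import *
im,d=manip.camera("scene");cv2.imwrite("pics/s2.png",cv2.resize(im[150:300,240:440,::-1],None,fx=3,fy=3))
E
```

```text
clock: 9.22
eef_pos: [376.5, -303.6, 271.2]
eef_rot: [-3.141, -0.0, -0.519]
wrist_force: [-0.1, 4.1, 0.8]
finger_gap: 30.0
finger_force: 12.0
```

View pics/s2.png

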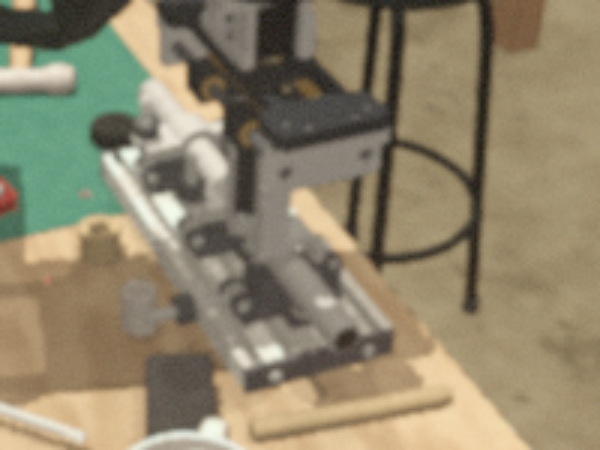

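The nose is between the fingers and rising at about (275,240), the bolt is lying out at (180,305), and the forces are low. I'll carry on along the arc.

```bash
python3 -m creep '{"slide":[[0.22,-0.12,0.37],[0.22,-0.12,0.36],[0.26,-0.15,0.33],[0.26,-0.15,0.32],[0.3,-0.17,0.28],[0.3,-0.17,0.28],[0,0,0]],"turn":[0,0,0,0,0,0,0],"claw":[0.1,0.1,0.1,0.1,0.1,0.1,0.1]}'; python3 -m creep '{"slide":[[0.33,-0.19,0.22],[0.33,-0.19,0.22],[0,0,0],[0,0,0],[0,0,0]],"turn":[0,0,0,0,0],"claw":[0.1,0.1,0.1,0.1,0.1]}'; python3 - <<'E'
from h import *
im,d=manip.camera("wrist");a=im[60:360,100:460,::-1]
im2,d2=manip.camera("scene");b=im2[150:300,240:440,::-1]
cv2.imwrite("pics/f.png",np.hstack([cv2.resize(a,(400,333)),cv2.resize(b,(400,333))]))
for n,dd in(("wrist",d),("scene",d2)):
  P=cloud(n,np.ones(dd.shape,bool),dd)
  x=np.array([.868,-.497]);y=np.array([.497,.868]);q=(P[:,:2]-[366,-297]);u=q@x;v=q@y
  for z in range(50,130,8):
    k=(abs(v)<13)&(P[:,2]>=z)&(P[:,2]<z+8)&(u>-20)&(u<90)
    if k.sum()>5: print(n,z,k.sum(),np.percentile(u[k],[3,50,97]).round())
E
```

```text
clock: 10.15
eef_pos: [392.2, -312.5, 290.5]
eef_rot: [-3.142, -0.001, -0.519]
wrist_force: [3.1, 4.0, 0.1]
finger_gap: 29.9
finger_force: 12.0
clock: 10.78
eef_pos: [398.7, -316.3, 294.8]
eef_rot: [-3.141, -0.001, -0.519]
wrist_force: [1.4, 4.0, -1.9]
finger_gap: 29.9
finger_force: 12.0
wrist 50 275 [63. 68. 70.]
wrist 58 238 [63. 66. 68.]
wrist 66 42 [65. 65. 66.]
wrist 74 266 [64. 65. 66.]
wrist 82 801 [56. 60. 64.]
wrist 90 1127 [36. 50. 56.]
wrist 98 724 [40. 44. 47.]
wrist 106 767 [28. 38. 42.]
wrist 114 164 [34. 36. 38.]
scene 50 72 [24. 55. 67.]
scene 58 84 [27. 35. 62.]
scene 66 39 [54. 58. 65.]
scene 74 13 [58. 60. 65.]
scene 82 18 [45. 57. 61.]
scene 98 8 [30. 32. 36.]
scene 106 35 [26. 31. 38.]
```

View pics/f.png

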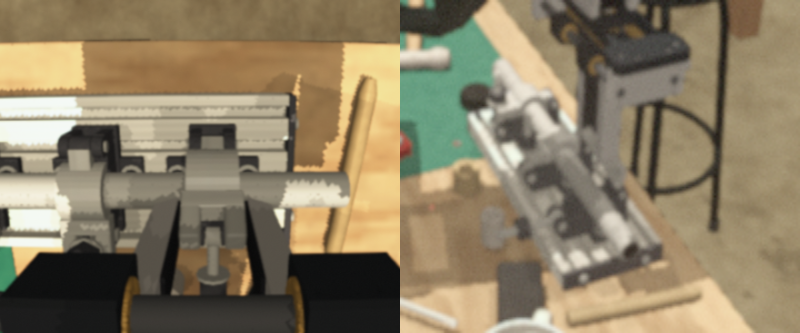

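The cap stands open about 60 degrees in the fingers: the depth puts the nose at about z = 108 mm, 31 mm to the -x side of the hinge. The bolt lies out and the parts haven't moved, so I'm handing in.

```bash
python3 -c "
from cell import manip
print(manip.sign_off())"
```

```text
the job is handed in; nothing more can be done
None
```

I found the loose bolt on the first stud I tapped (the clamp at the near end of the row) and let it drop out of its slot. I then lifted that clamp's cap to about 60 degrees and handed the job in still holding it at about 11 s; the parts lying round it were left alone, and no verdict came back.

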